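# Lock the focus barrel: counter-hold it with its key and nip up the knurled ring

### The job

Fit the loose steel holding key over the tang on top of the focus barrel and over the pin of the stop post, fully down, so that the barrel cannot turn. Then turn the knurled lock ring clockwise (seen from above) until it is down on the housing and nip it up to about 0.7 N m, not much more, without letting the barrel turn. Finally take the key off and lay it flat on the bench, tab up, clear of the unit, leaving the other things where they stand.

Things in the scene. Friction and masses are not known exactly. Their poses are not given: they have to be found in the camera images.
- focus_unit: Fixed grey housing on a 104 x 104 x 10 mm foot plate with a 36 mm ear towards its -x; round body of 84 mm diameter narrowing to 72 mm at its flat top, 60 mm high. Origin on the bench under the barrel's axis; z up, x points away from the stop post. Between it and the key stands a lamp supply 166 mm high: carry the key over it.
- stop_pin: Fixed 10 mm steel pin with a ball end, top at 93 mm over the bench, on the housing's dark upright post, which is 18 mm thick and ends in a shoulder 82 mm over the bench. Post and pin stand 66 mm from the barrel's axis towards the housing's -x. Origin on the bench on their axis.
- focus_barrel (a joint): Angle of the aluminium focus barrel in the housing, rad, counter-clockwise positive from above; 0 is its setting, where the tang lies along the housing's x; at the start within 0.03. It turns easily (0.04 N m), and the ring's thread drags it along (0.12 N m) unless it is held. The key's play lets it turn up to about 0.1.
- barrel_shoulder (a point): Centre of the barrel's upper shoulder, 82 mm over the bench, on the axis; x along the tang, z up. Barrel 44 mm in diameter; the tang on the shoulder is 32 mm long (x) and 14 mm wide (y), straight for 9 mm, then rounded over (radius 7 mm), its top 16 mm over the shoulder.
- ring_underside (a point): Centre of the underside of the dark knurled lock ring on the barrel, z up. Ring 62 mm in diameter, 18 mm high, concentric with the barrel, between housing and barrel shoulder. A screw of 8 mm a turn: clockwise from above lowers it. At the start it stands 0.6 to 1.3 mm high, 0.5 to 1.0 rad from its seat.
- ring_seat (a point): Centre of the housing's flat top on the barrel's axis, 60 mm over the bench, on which the ring's underside comes to bear. Where in its turn the ring comes tight can only be felt: the torque then rises by about 1 N m in 0.13 rad, on top of 0.12 N m of thread friction.
- holding_key: Loose steel key, 10 mm thick, 103 mm long, 0.15 kg, flat on the bench at the start, tab up. Origin: centre of its head slot at the underside; z up, arm to -x. Head 46 (x) x 30 mm, through slot 34 (x) x 16 mm for the tang (1 mm play a side). At x = -66 mm a slot 16 (x) x 12 mm for the post's pin. Fitted, its underside lies on the barrel's and the post's shoulders, x along the housing's x.
- key_tab (a point): Centre of the top of the key's grip tab, 38 mm from the key's origin towards -x, 28 mm over its underside. The tab is 22 (x) x 10 (y) mm and stands 18 mm over the 14 mm wide arm; grip it across y. With the key fitted, fingers on the ring must stay over 40 degrees either side of the arm; the tab's top is then 32 mm over the ring.
- jar_a: Amber specimen jar, 36 mm diameter, 79 mm high, loose, left of the middle; origin under its centre. Not to be disturbed.
- jar_b: A second amber specimen jar, 36 x 79 mm, loose, near left; origin under its centre. Not to be disturbed.
- dish: Glass petri dish, 92 mm diameter, 26 mm high, loose, beyond the lamp supply; origin under its centre. Not to be disturbed.
- slide_box: Purple microscope slide case, 73 x 86 x 20 mm, loose, left, beyond the key; origin under its centre. Not to be disturbed.

How it is judged:
On the way, in this order (a step that is already met when the one before it is completed fails the run):
1. the key is fully down on the barrel's shoulder, over the tang and the post's pin (horizontal distance between holding_key and barrel_shoulder below 0.003 m and z of holding_key in the frame of barrel_shoulder between -0.002 and 0.003 m and horizontal distance between key_tab and stop_pin below 0.034 m and angle between holding_key's own z axis and vertical below 0.06 rad), for 0.3 s.
2. with the key fitted, the ring is down on its seat and nipped up: the key bears on the post's pin with more than 6 N (0.4 N m) (z of ring_underside in the frame of ring_seat below 0.0002 m and contact force between holding_key and stop_pin above 6 N), for 0.2 s.
At the end, for the whole second after the job is handed in: The ring bears on its seat (gap under 0.2 mm), the barrel stands within 0.2 rad of its setting, and the key lies at rest flat on the bench (tab up, as it lay), its origin more than 80 mm from the unit's axis (z of ring_underside in the frame of ring_seat below 0.0002 m and value of joint focus_barrel between -0.2 and 0.2 rad and height (world z) of holding_key below 0.004 m and angle between holding_key's own z axis and vertical below 0.1 rad and horizontal distance between holding_key and focus_unit above 0.08 m and linear speed of holding_key below 0.01 m/s); the robot touches nothing.
It fails at once if the barrel turns more than 0.2 rad from its setting (value of joint focus_barrel above 0.2 rad or value of joint focus_barrel below -0.2 rad).
It fails at once if overtightened: with the ring down on its seat the key bears on the pin with more than 18 N (1.2 N m on the ring) (contact force between holding_key and stop_pin above 18 N and z of ring_underside in the frame of ring_seat below 0.0004 m).
It fails at once if a jar, the dish or the slide case is moved more than 30 mm (distance of any of jar_a, jar_b, dish, slide_box from where it was at the start of the episode above 0.03 m).
It also fails if it takes over 69 s, if anything falls off the work surface, if the arm or the gripper's body presses on something with over 40 N, if the wrist force passes 120 N, or if a joint passes its speed limit or range.

### The arm

A 6-joint arm with a two-finger parallel gripper is mounted at the origin on a cart in front of the work surface, level with it; the furniture and walls round the work are solid. World frame = base frame: x ahead of the robot, y to its left, z up, the work surface at z = 0. Lengths are in m, angles in rad, forces in N, time in s.
With the tool pointing down it reaches from about 0.3 to 0.775 m from the base axis. Payload 14.6 kg.
Tool frame: the origin (TCP) lies between the finger pads; the fingertips stand bot.tip_reach ahead of it and the grasp point (between the pads) lies 5 mm behind it (bot.tip_reach is the distance from the TCP to the fingertips, in m); z points along the fingers, y is the line along which they close (so a half turn about z gives the same grasp; the last joint's range is limited). The gripper opens to 94 mm and grips with 3 to 60 N. Pads are 16 mm wide; open, the fingers measure 119 mm over their backs; the gripper's body (75 mm by 177 mm) begins 78 mm behind the grasp point.
Start: joints at [1.241, 0.3, 1.521, -0, 1.321, -0.067], TCP at [0.143, 0.531, 0.219] pointing down, gripper open.
Joint ranges: [-3.03, 3.03], [-0.79, 2.21], [0.23, 2.52], [-1.04, 4.18], [0, 3.07], [-2.55, 2.55]. Speed limits (rad/s): [2.22, 2.22, 2.57, 3.14, 3.14, 3.14].

### API

Orientations are given as a rotation vector (axis times angle).
In Python, from rig import bot gives the robot as it stands.
- The arm moves only by the tool servo_tool, never from a script. Its argument "increments" is one flat list of numbers, 4 for each row, row after row: the shift along the tool's x, y, z in m, then the turn about the tool's z in degrees. In form: [tx, ty, tz, twist, tx, ty, tz, twist, ...]. A call has 1 to 10 rows; each row shifts and turns the commanded pose from where the row before left it, along the tool's axes as they then stand; what a row does not reach is not made up. A row lasts 1/10 s, in which the tool goes at most 50 mm and 8.59 degrees, less where a joint would pass 70% of its speed; a pose out of reach is approached as far as the arm can. A call with a gripper value outside its range is refused whole. "claw" is the finger opening in m, from 0 to 0.094, set as the call begins (left out, the last holds). The fingers move at their own pace and stop on an object; "force" is the grip in N (left out, the last holds). Time passes only in rows, so rows that do not move let the fingers close. It gives the time, the measured TCP pose, the force, the opening and the grip force at its end, in the units of the state.
- bot.get_state(): the state, without advancing time (a new reading comes with each control period).
- bot.snapshot(name): name is "scene" or "top"; returns (picture, depth): 400x640x3 uint8, blue, green, red; 400x640 float32, m along the optical axis (not along the pixel's ray), 0 where there is no reading.
- bot.camera_params(name): a dict with "vertical_fov" (degrees; the focal length in pixels is half the picture's height over the tangent of half this angle, whatever the lens; pixels are square), "cx", "cy" (the principal point, pixels), "R" (3x3) and "t" (3): a world point X has camera coordinates R X + t. Camera axes: x right, y down, z forward; pixel columns grow to the right and rows downward; lengths in m; the calibration is good to about 2 mm. A picture is of the moment at which its call begins. camera_params takes no time and is no camera call.
- bot.job_done(): hands the job in; it is judged then, once.
The state is a dict: "t": time; "joints": joint angles; "joint_velocities": joint speeds; "joint_efforts": joint torques, N m; "eef_pos": TCP position; "tool_rot": TCP orientation; "ft_force": force on the tool from outside, world axes, zero at the start; "ft_torque": the same for the moment, N m; "gripper_width": finger opening in m; "finger_force": force on a finger pad.
Only numpy, scipy, OpenCV 4.12 (cv2) and the standard library are available. Lean on these libraries where they do the work, as an engineer would, in place of code of your own. Each camera call takes 0.05 s, during which the arm holds its last target. There are 200 camera calls.

## Working session

There is one attempt and no reset: what is moved stays moved. The work goes in short steps, Python scripts to look and compute and a tool call to move; the robot and the scene stay as the last step left them, time stands still between calls to the robot, and variables do not carry over. Pictures are saved under pics/ and viewed, at most 10 in all, crops included, and the job is handed in when it is done.

Besides the shell and the picture viewer there is one more tool, called in YAML: its name, and indented under it one key for each argument. servo_tool: Moves the arm, as the interface text tells. Its arguments: {"type":"object","properties":{"increments":{"type":"array","items":{"type":"number"}},"claw":{"type":"number"},"force":{"type":"number"}},"required":["increments"]}

```bash
mkdir -p pics; cat > h.py <<'E'
import numpy as np, cv2
from rig import bot
def snap(n):
    im,d=bot.snapshot(n); return im,d
def cloud(n,d):
    p=bot.camera_params(n); f=200/np.tan(np.radians(p['vertical_fov'])/2)
    v,u=np.mgrid[0:400,0:640]
    X=np.stack([(u-p['cx'])/f*d,(v-p['cy'])/f*d,d],-1)
    return (X-np.array(p['t']))@np.array(p['R'])
E
python3 - <<'E'
from h import *
for n in ('scene','top'):
    im,d=snap(n); cv2.imwrite(f'pics/{n}0.png',im); np.save(f'{n}0.npy',cloud(n,d)); np.save(f'{n}0d.npy',d)
s=bot.get_state(); print(s, bot.tip_reach)
print(bot.camera_params('top'),bot.camera_params('scene'))
E
```

```text
{'t': 0.1, 'joints': array([ 1.24137005e+00,  3.00409741e-01,  1.52152096e+00,  1.51949170e-05,
        1.32068974e+00, -6.65787215e-02]), 'joint_velocities': array([-0.00209597, -0.00120869, -0.00204132,  0.00026622, -0.00057428,
        0.00029282]), 'joint_efforts': array([ 3.76363823e-03, -5.32637179e+01, -3.53291559e+01,  7.10628228e-02,
        2.34658172e-02, -5.48757200e-06]), 'eef_pos': array([0.14282395, 0.5309048 , 0.21894541]), 'tool_rot': array([-4.11669866e-01, -3.11428465e+00,  1.57823862e-03]), 'ft_force': array([ 0.31810779, -0.14834913, -0.35419526]), 'ft_torque': array([-0.02403839, -0.01011312, -0.06960418]), 'finger_force': 0.0, 'gripper_width': 0.09375979770946044} 0.014
{'vertical_fov': 54.98741950448196, 'cx': 318.3779784102431, 'cy': 202.94245076342932, 'R': array([[ 0.01270045, -0.99916588,  0.03881046],
       [-0.99289161, -0.01719535, -0.11777338],
       [ 0.1183425 , -0.03703881, -0.9922818 ]]), 't': array([0.00503501, 0.49790544, 0.86259311])} {'vertical_fov': 46.05648154911108, 'cx': 323.0153366142187, 'cy': 200.25807836012063, 'R': array([[ 0.52589134, -0.85041089,  0.01547977],
       [-0.63272884, -0.40331047, -0.66105589],
       [ 0.56841228,  0.33784907, -0.75017697]]), 't': array([-0.24409414,  0.36198428,  0.851542  ])}
```

View pics/top0.png

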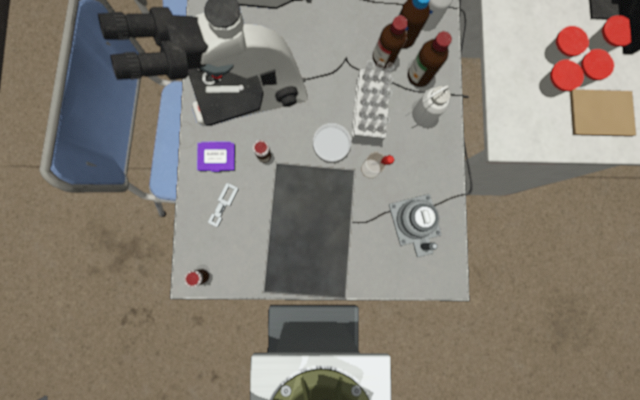

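View pics/scene0.png

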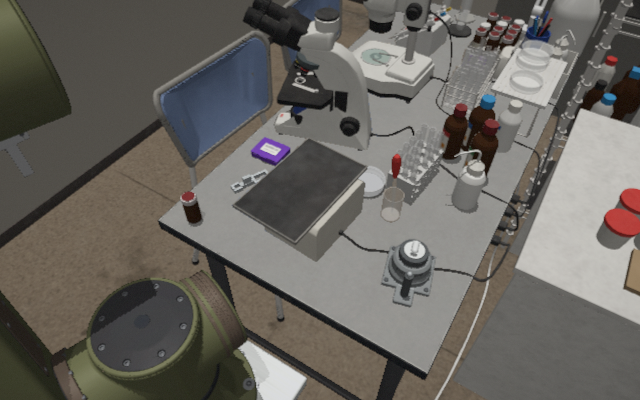

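The top view shows the key at about px (222,205), head at upper right. The unit is at (423,218), with its post at about (429,247) and the lamp supply between them. The arm is out of view.

```bash
python3 - <<'E'
from h import *
im=cv2.imread('pics/top0.png'); C=np.load('top0.npy')
a=cv2.resize(im[170:240,195:255],None,fx=6,fy=6,interpolation=cv2.INTER_CUBIC)
b=cv2.resize(im[185:265,385:450],None,fx=6,fy=6,interpolation=cv2.INTER_CUBIC)
h=max(a.shape[0],b.shape[0]); o=np.zeros((h,a.shape[1]+b.shape[1],3),np.uint8);o[:a.shape[0],:a.shape[1]]=a;o[:b.shape[0],a.shape[1]:]=b
cv2.imwrite('pics/crop.png',o)
def reg(u0,u1,v0,v1,z0,z1):
    P=C[v0:v1,u0:u1].reshape(-1,3); return P[(P[:,2]>z0)&(P[:,2]<z1)]
print('bench z',np.median(C[255:290,225:260,2]))
k=reg(200,245,178,232,.006,.05)
print('key',len(k),k.mean(0),k.min(0),k.max(0)); 
r=cv2.minAreaRect((k[:,:2]*1000).astype(np.float32)); print(r,cv2.boxPoints(r))
t=k[k[:,2]>.02]; print('tab',len(t),t.mean(0), cv2.minAreaRect((t[:,:2]*1000).astype(np.float32)))
u=reg(385,450,185,265,.0,.12); print('unit zmax',u[:,2].max())
for z0,z1 in((.09,.105),(.078,.088),(.07,.082),(.005,.015)):
    q=u[(u[:,2]>z0)&(u[:,2]<z1)]; print(z0,len(q),q.mean(0) if len(q) else '',cv2.minAreaRect((q[:,:2]*1000).astype(np.float32)) if len(q)>3 else'')
np.set_printoptions(linewidth=250)
print((C[198:256:2,400:446:2,2]*1000).round().astype(int))
L=reg(255,365,155,305,.14,.2); print('lamp',L.min(0),L.max(0))
E
```

```text
bench z -0.0007427323065629404
key 318 [0.49424441 0.23702307 0.01184577] [0.44419471 0.20478784 0.00602249] [0.54437208 0.26926063 0.03041691]
((493.8905944824219, 238.2212371826172), (30.09046745300293, 102.28610229492188), 65.02460479736328) [[441.17743 246.17697]
 [533.8987  202.98882]
 [546.60376 230.2655 ]
 [453.8825  273.45367]]
tab 45 [0.48491012 0.24128436 0.02685934] ((485.0326232910156, 241.74436950683594), (9.797311782836914, 20.467050552368164), 64.68582153320312)
unit zmax 0.10122459695610278
0.09 93 [ 0.46122042 -0.22029543  0.09468169] ((439.9269714355469, -225.93296813964844), (84.77644348144531, 12.94111156463623), 13.44495677947998)
0.078 357 [ 0.45954002 -0.21960878  0.0804196 ] ((445.0475769042969, -217.79490661621094), (57.636844635009766, 98.30990600585938), 86.67512512207031)
0.07 512 [ 0.46161618 -0.21865701  0.07827214] ((446.68634033203125, -217.75294494628906), (60.52298355102539, 100.69075775146484), 85.10237121582031)
0.005 764 [ 0.44911851 -0.21500001  0.00894613] ((452.86322021484375, -238.68820190429688), (139.23025512695312, 161.02981567382812), 15.0
[... 2148 characters left out ...]
 7  10  29  44  61  73  78  79  -1  -1   1  -2  -4]
 [  6  10   6  -3  -4  -2  -2   7  10   9  13  28  44  60  73  80  86  91  90  -3  -1  -1  -2]
 [ -2  -1  -2  -2  -2  -2  -2   5   8   8  14  31  43  58  73  82  90  91  90  -2   0   0  -1]
 [  0  -3  -2  -2  -2   0  -2  -3   8   9  10  20  38  51  67  80  83  82  80  -3   0  -1   2]
 [ -3  -2  -1  -1  -1  -1  -2   0  10   9   9  10  11   8   8   8   6  -1  -1  -2  -4  -1   1]
 [914   1  -1  -2  -3  -1   2  -3   9  10   8  10   7   9   8  11   9  -2  -3  -1   1  -3  -3]
 [  0  -2  -2   0  -1   1   1  -1   4  11  11   6   8   8  -3   1  -2   0   3  -1   0  -1  -4]]
lamp [ 0.29903883 -0.05489542  0.15650367] [0.56395455 0.12293591 0.16990059]
```

View pics/crop.png

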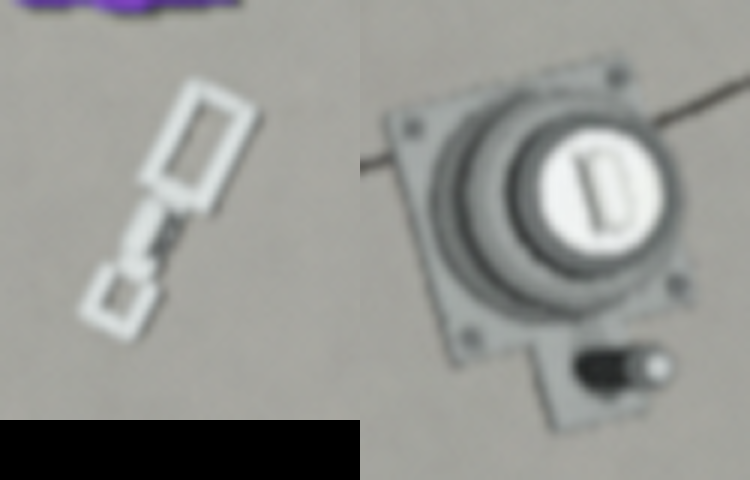

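The crop confirms the key's yaw: its head points to world +x and −y. It also shows the tang running along the line from post to barrel.

```bash
cat >> h.py <<'E'
def unit(C):
    P=C.reshape(-1,3); P=P[np.isfinite(P).all(1)]
    P=P[(abs(P[:,0]-.44)<.09)&(abs(P[:,1]+.22)<.09)]
    pin=P[(P[:,2]>.084)&(P[:,2]<.1)&(P[:,0]<.425)]
    d=P[(P[:,2]>.0745)&(P[:,2]<.088)&(P[:,0]>.428)]
    (c,r)=cv2.minEnclosingCircle((d[:,:2]*1000).astype(np.float32))
    # robust: circle fit to hull
    h=cv2.convexHull((d[:,:2]*1000).astype(np.float32))[:,0]
    A=np.c_[2*h,np.ones(len(h))]; s=np.linalg.lstsq(A,(h**2).sum(1),rcond=None)[0]
    t=P[(P[:,2]>.091)&(P[:,0]>.43)]; tr=cv2.minAreaRect((t[:,:2]*1000).astype(np.float32))
    print('disc',c,r,'fit',s[:2],np.sqrt(s[2]+s[0]**2+s[1]**2),'mean',d.mean(0)*1000)
    print('tang',len(t),t.mean(0)*1000,tr,'pin',len(pin),pin.mean(0)*1000, cv2.minEnclosingCircle((pin[:,:2]*1000).astype(np.float32)))
    v=np.array(tr[0])-pin[:,:2].mean(0)*1000; print('pin->tang',np.hypot(*v),np.degrees(np.arctan2(v[1],v[0])))
def keyfit(C,c,rad=.1,z0=.005,z1=.06):
    P=C.reshape(-1,3); P=P[(np.hypot(P[:,0]-c[0],P[:,1]-c[1])<rad)&(P[:,2]>z0)&(P[:,2]<z1)]
    t=P[P[:,2]>.02]
    print('key',len(P),cv2.minAreaRect((P[:,:2]*1000).astype(np.float32)),'tab',len(t),cv2.minAreaRect((t[:,:2]*1000).astype(np.float32)),t[:,2].max())
E
python3 - <<'E'
from h import *
for n in('top','scene'):
    C=np.load(n+'0.npy'); print(n); unit(C); keyfit(C,(.494,.238),.065)
s=bot.get_state()
E
```

```text
top
disc (466.7759704589844, -219.861328125) 31.096553802490234 fit [ 466.29194477 -219.69992983] 30.31477440589794 mean [ 465.80674364 -218.21385776   79.06174576]
tang 82 [ 466.16567343 -219.08335798   95.1753719 ] ((466.6634521484375, -219.42129516601562), (29.709007263183594, 12.949992179870605), 12.714849472045898) pin 19 [ 402.9795675  -236.32420316   89.5895449 ] ((403.4266357421875, -236.23770141601562), 4.877135753631592)
pin->tang 65.88888724476969 14.86465220362462
key 328 ((494.0493469238281, 238.14727783203125), (30.09046745300293, 102.63648223876953), 65.02460479736328) tab 45 ((485.0326232910156, 241.74436950683594), (9.797311782836914, 20.467050552368164), 64.68582153320312) 0.030416909411430604
scene
disc (464.08367919921875, -222.18655395507812) 32.226585388183594 fit [ 464.19088324 -222.07350849] 31.130186471197934 mean [ 460.5421434 -223.2603813   79.9330459]
tang 86 [ 462.29507447 -222.63955282   95.9001947 ] ((463.7610168457031, -222.4392852783203), (30.6575984954834, 13.738245010375977), 14.682422637939453) pin 27 [ 399.78854787 -239.54278364   89.53957817] ((400.28753662109375, -240.04734802246094), 5.634191989898682)
pin->tang 66.21938117816211 14.968347250787259
key 251 ((500.7950439453125, 256.6285400390625), (72.0156021118164, 103.77879333496094), 69.5281753540039) tab 40 ((484.3460693359375, 239.72549438476562), (11.497345924377441, 23.815778732299805), 71.18455505371094) 0.03087812288641171
```

```bash
cat >> h.py <<'E'
from scipy.spatial.transform import Rotation as Ro
def go(p=None,yaw_y=None,rel=None):
    s=bot.get_state(); R=Ro.from_rotvec(s['tool_rot']).as_matrix(); e=s['eef_pos']
    d=np.zeros(3) if p is None and rel is None else (np.array(p)-e if rel is None else np.array(rel))
    y=np.degrees(np.arctan2(R[1,1],R[0,1]))
    print('t',s['t'],'pos',e.round(4),'yyaw',y.round(2),'tilt',np.degrees(np.arccos(-R[2,2])).round(2),'w',s['gripper_width'].__round__(4),'F',s['ft_force'].round(2),'T',s['ft_torque'].round(3),'q',s['joints'].round(3))
    print('tool shift mm',(R.T@d*1000).round(2), 'twist', None if yaw_y is None else -((yaw_y-y+180)%360-180))
E
python3 -c "
from h import *
go((.485,.241,.219),65)"
```

```text
t 0.1 pos [0.1428 0.5309 0.2189] yyaw 74.94 tilt 0.06 w 0.0938 F [ 0.32 -0.15 -0.35] T [-0.024 -0.01  -0.07 ] q [ 1.241  0.3    1.522  0.     1.321 -0.067]
tool shift mm [-4.0575e+02 -1.9104e+02  1.1000e-01] twist 9.939731179801953
```

servo_tool:
  increments: [-0.0406,-0.0191,0,0,-0.0406,-0.0191,0,0,-0.0406,-0.0191,0,0,-0.0406,-0.0191,0,0,-0.0406,-0.0191,0,0,-0.0406,-0.0191,0,0,-0.0406,-0.0191,0,0,-0.0406,-0.0191,0,0,-0.0406,-0.0191,0,0,-0.0406,-0.0191,0,0]
  claw: 0.05

```text
t: 1.1
eef_pos: [0.4864, 0.2397, 0.2193]
tool_rot: [-0.412, -3.114, 0.0]
ft_force: [0.0, 0.1, -0.5]
gripper_width: 0.0501
finger_force: 0.0
```

servo_tool:
  increments: [0,0,0.03,5,0,0,0.04,4.9,0,0,0.04,0,0,0,0.02,0,0,0,0,0,0,0,0,0]

```text
t: 1.7
eef_pos: [0.4856, 0.2413, 0.0901]
tool_rot: [0.679, 3.067, 0.0]
ft_force: [-1.4, 0.4, 0.6]
gripper_width: 0.0495
finger_force: 0.0
```

```bash
python3 -c "
from h import *
im,d=snap('scene'); cv2.imwrite('pics/s1.png',cv2.resize(im[100:260,160:360],None,fx=3.5,fy=3.5))
go((.485,.241,.026),65)"
```

```text
t 1.75 pos [0.4859 0.2414 0.0908] yyaw 65.04 tilt 0.09 w 0.0502 F [-0.18 -0.24  1.1 ] T [-0.058  0.002 -0.013] q [ 0.394  0.424  1.673  0.     1.042 -0.742]
tool shift mm [ 0.7  -0.86 64.75] twist 0.04374083337225443
```

View pics/s1.png

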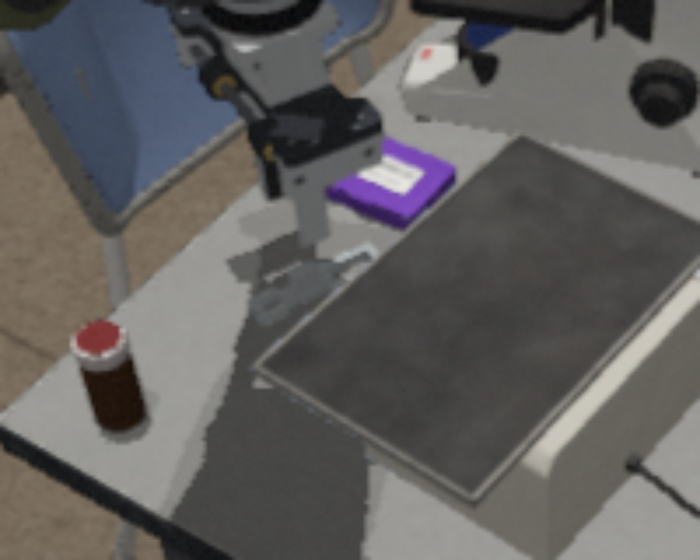

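The gripper hangs over the key with the tab below it. Its height is clear of the jars and the slide case.

servo_tool:
  increments: [0.0005,-0.0005,0.03,0,0,0,0.03,0,0,0,0.005,0,0,0,0,0]

```text
t: 2.15
eef_pos: [0.485, 0.2411, 0.0253]
tool_rot: [0.679, 3.067, 0.0]
ft_force: [-0.4, -0.7, 0.4]
gripper_width: 0.0503
finger_force: 0.0
```

servo_tool:
  increments: [0,0,0,0,0,0,0,0,0,0,0,0,0,0,0,0]
  claw: 0.0
  force: 30

```text
t: 2.55
eef_pos: [0.4849, 0.241, 0.0251]
tool_rot: [0.679, 3.067, 0.001]
ft_force: [1.2, -0.4, 0.6]
gripper_width: 0.0214
finger_force: 0.0
```

servo_tool:
  increments: [0,0,-0.01,0,0,0,-0.03,0,0,0,-0.05,0,0,0,-0.05,0,0,0,-0.05,0,0,0,-0.05,0,0,0,0,0]

```text
t: 3.25
eef_pos: [0.4861, 0.2416, 0.2722]
tool_rot: [0.677, 3.058, 0.01]
ft_force: [0.7, 0.4, -0.6]
gripper_width: 0.0008
finger_force: 0.0
```

```bash
python3 -c "
from h import *
go((.60,.02,.27),104.8)"
```

```text
t 3.25 pos [0.4861 0.2416 0.2722] yyaw 65.05 tilt 0.65 w 0.0008 F [ 0.67  0.37 -0.61] T [-0.022 -0.07   0.004] q [ 0.394  0.242  1.472 -0.     1.416 -0.741]
tool shift mm [-196.76 -152.83    2.48] twist -39.75314117724207
```

The fingers were still closing when I lifted, so the grasp missed. I'll repeat it and allow more time.

servo_tool:
  increments: [0,0,0.05,0,0,0,0.05,0,0,0,0.05,0,0,0,0,0,0,0,0,0]
  claw: 0.04

```text
t: 3.75
eef_pos: [0.485, 0.2411, 0.1159]
tool_rot: [0.679, 3.067, 0.0]
ft_force: [0.9, -0.3, 1.2]
gripper_width: 0.037
finger_force: 0.0
```

```bash
python3 -c "
from h import *
im,d=snap('top'); C=cloud('top',d); P=C[178:232,195:245].reshape(-1,3);P=P[(P[:,2]>.005)&(P[:,2]<.02)]
print(len(P),P.min(0),P.max(0))
go((.485,.241,.026),65)"
```

```text
58 [0.52243544 0.20505104 0.00540892] [0.54404332 0.23550363 0.01156728]
t 3.8 pos [0.4857 0.2414 0.1171] yyaw 65.04 tilt 0.16 w 0.0388 F [0.35 0.91 0.1 ] T [0.031 0.01  0.025] q [ 0.394  0.388  1.655  0.     1.095 -0.742]
tool shift mm [ 0.63 -0.86 91.1 ] twist 0.04489158391930914
```

servo_tool:
  increments: [0,0,0.04,0,0,0,0.04,0,0,0,0.01,0,0,0,0,0]

```text
t: 4.2
eef_pos: [0.4853, 0.2412, 0.0257]
tool_rot: [0.679, 3.067, 0.001]
ft_force: [-0.4, -0.5, 1.1]
gripper_width: 0.0398
finger_force: 0.0
```

servo_tool:
  increments: [0,0,0,0,0,0,0,0,0,0,0,0,0,0,0,0,0,0,0,0,0,0,0,0,0,0,0,0]
  claw: 0.0
  force: 40

```text
t: 4.9
eef_pos: [0.485, 0.2411, 0.0252]
tool_rot: [0.678, 3.067, 0.001]
ft_force: [-1.3, -0.2, 6.9]
gripper_width: 0.0097
finger_force: 40.0
```

servo_tool:
  increments: [0,0,-0.01,0,0,0,-0.03,0,0,0,-0.04,0,0,0,-0.05,0,0,0,-0.05,0,0,0,-0.05,0,0,0,-0.03,0,0,0,0,0]

```text
t: 5.7
eef_pos: [0.4854, 0.2413, 0.2895]
tool_rot: [0.677, 3.061, 0.007]
ft_force: [-0.4, 0.1, -2.1]
gripper_width: 0.0097
finger_force: 40.0
```

```bash
python3 -c "
from h import *
go((.4286,-.2306,.285),104.8)"
```

```text
t 5.7 pos [0.4854 0.2413 0.2895] yyaw 65.05 tilt 0.43 w 0.0097 F [-0.38  0.11 -2.08] T [ 0.006  0.051 -0.051] q [ 0.394  0.234  1.443  0.     1.458 -0.742]
tool shift mm [-147.56 -451.82    2.79] twist -39.75176384329271
```

servo_tool:
  increments: [-0.0148,-0.0452,0,0,-0.0148,-0.0452,0,0,-0.0148,-0.0452,0,0,-0.0148,-0.0452,0,0,-0.0148,-0.0452,0,0,-0.0148,-0.0452,0,0,-0.0148,-0.0452,0,0,-0.0148,-0.0452,0,0,-0.0148,-0.0452,0,0,-0.0148,-0.0452,0,0]

```text
t: 6.7
eef_pos: [0.427, -0.233, 0.2837]
tool_rot: [-0.679, -3.066, -0.001]
ft_force: [1.6, -0.4, -1.5]
gripper_width: 0.0096
finger_force: 40.0
```

servo_tool:
  increments: [0,0,0.02,-8,0,0,0.04,-8,0,0,0.04,-8,0,0,0.03,-8,0,0,0,-7.7,0,0,0,0,0,0,0,0]

```text
t: 7.4
eef_pos: [0.428, -0.2312, 0.1545]
tool_rot: [0.397, -3.116, -0.0]
ft_force: [0.8, -0.6, -1.3]
gripper_width: 0.0101
finger_force: 40.0
```

```bash
python3 -c "
from h import *
go((.4286,-.2306,.135),104.8)
o=[]
for n in('top','scene'):
    im,d=snap(n); C=cloud(n,d); np.save(n+'1.npy',C); cv2.imwrite(f'pics/{n}1.png',im)
    P=np.array([.45,-.22,.09]); p=bot.camera_params(n); c=p['R']@P+p['t']; f=200/np.tan(np.radians(p['vertical_fov'])/2)
    u,v=int(p['cx']+f*c[0]/c[2]),int(p['cy']+f*c[1]/c[2]); print(n,u,v)
    o.append(cv2.resize(im[v-50:v+50,u-50:u+50],(400,400),interpolation=cv2.INTER_CUBIC))
cv2.imwrite('pics/c1.png',np.hstack(o))
"
```

```text
t 7.4 pos [ 0.428  -0.2312  0.1545] yyaw 104.51 tilt 0.0 w 0.0101 F [ 0.81 -0.64 -1.31] T [ 0.102  0.006 -0.042] q [-0.571  0.227  1.774  0.     1.142 -2.395]
tool shift mm [-0.7   0.47 19.5 ] twist -0.2887551676562339
top 426 223
scene 411 252
```

View pics/c1.png

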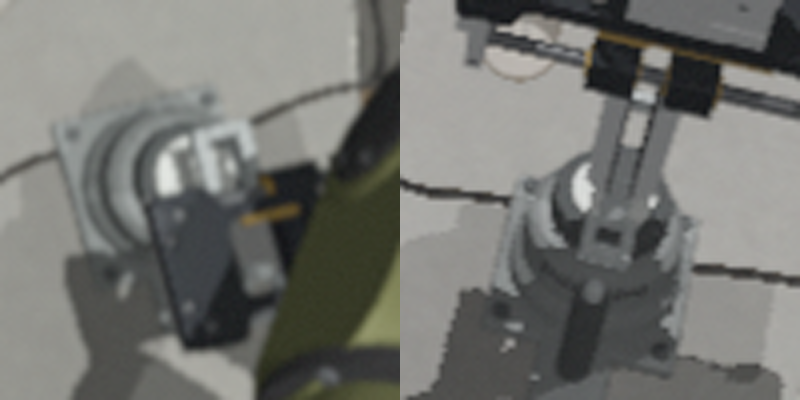

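Left (top view): the head and its slot show at about crop (222,155). Right (scene view): the tail and its pin slot show at (607,240), with the pin below at (592,290). Next I measure the key against the unit, camera by camera.

```bash
python3 - <<'E'
from h import *
np.set_printoptions(suppress=True,linewidth=200)
e=np.array([.428,-.2312]); y=np.radians(14.51); X=np.array([np.cos(y),np.sin(y)]);Y=np.array([-X[1],X[0]])
for n in('top','scene'):
    P=np.load(n+'1.npy').reshape(-1,3)
    for z0,z1 in((.1325,.147),):
        Q=P[(P[:,2]>z0)&(P[:,2]<z1)]; d=Q[:,:2]-e; k=np.c_[d@X,d@Y]*1000
        m=(abs(k[:,1])<22)&(k[:,0]<70)&(k[:,0]>-50)&((k[:,0]>14)|(k[:,0]<-13))
        k=k[m]; z=Q[m,2]*1000
        for nm,mm in(('head',k[:,0]>14),('tail',k[:,0]<-13)):
            q=k[mm]
            if len(q)>4: print(n,nm,len(q),'x',np.sort(q[:,0])[[0,1,2,-3,-2,-1]].round(1),'y',np.sort(q[:,1])[[0,1,2,-3,-2,-1]].round(1),'z',np.median(z[mm]).round(1),cv2.minAreaRect(q.astype(np.float32)))
E
```

```text
top head 142 x [28.9 29.  29.4 61.7 61.7 61.8] y [-14.3 -13.7 -13.4  16.2  16.3  16.6] z 137.8 ((45.36334991455078, 1.1730680465698242), (32.82650375366211, 30.91679573059082), 0.08217652142047882)
top tail 47 x [-40.5 -40.1 -39.5 -13.7 -13.3 -13.2] y [-8.4 -8.1 -7.7  9.7  9.8 12.1] z 137.9 ((-27.168922424316406, 1.4633150100708008), (18.337800979614258, 27.95247459411621), 83.30882263183594)
scene head 20 x [54.1 54.7 55.2 59.9 60.4 61.6] y [-7.6 -7.1 -6.6  1.   1.4  2. ] z 138.5 ((57.645057678222656, -2.1141891479492188), (7.434060096740723, 9.182517051696777), 16.08565330505371)
scene tail 141 x [-43.8 -43.6 -43.4 -14.4 -14.3 -13.4] y [-12.3 -12.1 -12.1  11.3  11.4  11.5] z 139.2 ((-28.556617736816406, -0.47958850860595703), (23.7450008392334, 30.290119171142578), 89.2681655883789)
```

servo_tool:
  increments: [-0.0008,0.0004,0.01,-0.3,0,0,0.01,0,0,0,0.01,0,0,0,0.002,0,0,0,0.002,0,0,0,0,0]
  force: 30

```text
t: 8.1
eef_pos: [0.4288, -0.2307, 0.1203]
tool_rot: [0.411, -3.114, -0.0]
ft_force: [-0.6, -0.1, -0.7]
gripper_width: 0.0096
finger_force: 30.0
```

servo_tool:
  increments: [0,0,0.002,0,0,0,0,0]

```text
t: 8.3
eef_pos: [0.4288, -0.2307, 0.1185]
tool_rot: [-0.411, 3.114, -0.0]
ft_force: [-0.1, 0.1, -1.4]
gripper_width: 0.0097
finger_force: 30.0
```

```bash
python3 -c "
from h import *
go((.4286,-.2306,.107),104.8)"
```

```text
t 8.3 pos [ 0.4288 -0.2307  0.1185] yyaw 105.04 tilt 0.01 w 0.0097 F [-0.13  0.07 -1.42] T [ 0.072  0.014 -0.012] q [-0.569  0.275  1.807 -0.     1.06  -2.402]
tool shift mm [ 0.17  0.16 11.45] twist 0.24036430368312267
```

No contact yet with the underside about 5 mm below the tang's top, so I continue gently.

servo_tool:
  increments: [0,0,0.002,0,0,0,0.001,0,0,0,0,0]

```text
t: 8.6
eef_pos: [0.4287, -0.2307, 0.1153]
tool_rot: [0.411, -3.114, -0.0]
ft_force: [-0.3, -0.5, -0.9]
gripper_width: 0.0099
finger_force: 30.0
```

servo_tool:
  increments: [0,0,0.002,0,0,0,0.001,0,0,0,0,0]

```text
t: 8.9
eef_pos: [0.4287, -0.2307, 0.1123]
tool_rot: [0.411, -3.114, -0.0]
ft_force: [-0.1, 0.8, -2.4]
gripper_width: 0.0095
finger_force: 30.0
```

servo_tool:
  increments: [0,0,0.002,0,0,0,0.001,0,0,0,0,0]

```text
t: 9.2
eef_pos: [0.4287, -0.2306, 0.1093]
tool_rot: [0.411, -3.114, -0.0]
ft_force: [0.1, -0.9, -1.6]
gripper_width: 0.0094
finger_force: 30.0
```

servo_tool:
  increments: [0,0,0.001,0,0,0,0.001,0,0,0,0,0,0,0,0,0,0,0,0,0]

```text
t: 9.7
eef_pos: [0.4288, -0.2307, 0.1075]
tool_rot: [-0.411, 3.115, -0.0]
ft_force: [0.5, 0.6, -1.1]
gripper_width: 0.0098
finger_force: 30.0
```

```bash
python3 -c "
from h import *
go((.4286,-.2306,.107),104.8)"
```

```text
t 9.7 pos [ 0.4288 -0.2307  0.1075] yyaw 105.04 tilt 0.01 w 0.0098 F [ 0.49  0.58 -1.13] T [0.019 0.039 0.042] q [-0.569  0.291  1.816 -0.     1.035 -2.402]
tool shift mm [0.17 0.18 0.49] twist 0.24118084646835314
```

servo_tool:
  increments: [0,0,0.0007,0,0,0,0,0,0,0,0,0]

```text
t: 10.0
eef_pos: [0.4288, -0.2307, 0.1072]
tool_rot: [-0.411, 3.114, -0.0]
ft_force: [-2.1, 1.8, 5.1]
gripper_width: 0.0096
finger_force: 30.0
```

servo_tool:
  increments: [0,0,0,0,0,0,0,0,0,0,0,0]

```text
t: 10.3
eef_pos: [0.4289, -0.2307, 0.1072]
tool_rot: [-0.411, 3.114, -0.0]
ft_force: [-2.3, 1.2, 4.8]
gripper_width: 0.0095
finger_force: 30.0
```

The key is seated: TCP height is 0.1072 m as predicted, and a light contact force has come up. Now I release and move to the ring.

servo_tool:
  increments: [0,0,0,0,0,0,0,0,0,0,0,0,0,0,0,0,0,0,-0.03,0,0,0,-0.05,0,0,0,0,0]
  claw: 0.035

```text
t: 11.0
eef_pos: [0.4307, -0.2319, 0.1923]
tool_rot: [-0.41, 3.108, -0.009]
ft_force: [0.5, -0.3, -0.9]
gripper_width: 0.035
finger_force: 0.0
```

```bash
python3 - <<'E'
from h import *
go((.4654,-.2209,.187),-42)
for n in('top','scene'):
    im,d=snap(n); C=cloud(n,d); cv2.imwrite(f'pics/{n}2.png',im); P=C.reshape(-1,3)
    P=P[(abs(P[:,0]-.45)<.06)&(abs(P[:,1]+.22)<.06)&(P[:,2]>.084)&(P[:,2]<.13)]; print(n,len(P),np.histogram(P[:,2],bins=np.arange(.084,.13,.003)))
E
```

```text
t 11.0 pos [ 0.4307 -0.2319  0.1923] yyaw 105.05 tilt 0.51 w 0.035 F [ 0.51 -0.31 -0.92] T [ 0.044  0.107 -0.013] q [-0.569  0.185  1.73  -0.     1.218 -2.402]
tool shift mm [-36.36   1.6    5.5 ] twist 147.04603361848174
top 170 (array([11, 31, 79, 29, 19,  1,  0,  0,  0,  0,  0,  0,  0,  0,  0]), array([0.084, 0.087, 0.09 , 0.093, 0.096, 0.099, 0.102, 0.105, 0.108,
       0.111, 0.114, 0.117, 0.12 , 0.123, 0.126, 0.129]))
scene 484 (array([ 26,  51, 192, 106,  42,   9,   7,  14,  27,  10,   0,   0,   0,
         0,   0]), array([0.084, 0.087, 0.09 , 0.093, 0.096, 0.099, 0.102, 0.105, 0.108,
       0.111, 0.114, 0.117, 0.12 , 0.123, 0.126, 0.129]))
```

Depth shows the key's top at about 92 mm and the tab's top at about 110 mm, so it is fully down.

servo_tool:
  increments: [-0.019,0,0,0,-0.0189,0,0,0,0,0,0,8.5,0,0,0,8.5,0,0,0,8.5,0,0,0,8.5,0,0,0,8.5,0,0,0,8.5,0,0,0,8.5,0,0,0,8.5]
  claw: 0.094

```text
t: 12.1
eef_pos: [0.4649, -0.2206, 0.1852]
tool_rot: [-1.408, -2.806, -0.0]
ft_force: [0.6, 0.6, 0.0]
gripper_width: 0.0941
finger_force: 0.0
```

servo_tool:
  increments: [0,0,0,8.5,0,0,0,8.5,0,0,0,8.5,0,0,0,8.5,0,0,0,8.5,0,0,0,8.5,0,0,0,8.5,0,0,0,8.5,0,0,0,8.5,0,0,0,0]

```text
t: 13.1
eef_pos: [0.465, -0.2207, 0.1854]
tool_rot: [-2.841, -1.337, 0.002]
ft_force: [0.2, 1.1, -0.5]
gripper_width: 0.0944
finger_force: 0.0
```

```bash
python3 - <<'E'
from h import *
go((.4654,-.2209,.078),-42)
E
```

```text
t 13.1 pos [ 0.465  -0.2207  0.1854] yyaw -39.6 tilt 0.12 w 0.0944 F [ 0.17  1.13 -0.5 ] T [-0.045  0.126 -0.018] q [-0.514  0.254  1.662 -0.     1.228  0.177]
tool shift mm [  0.13   0.7  107.39] twist 2.3954906301116807
```

servo_tool:
  increments: [0,0.0004,0.03,2.4,0,0,0.04,0,0,0,0.03,0,0,0,0.0074,0,0,0,0,0,0,0,0,0]

```text
t: 13.7
eef_pos: [0.4663, -0.2214, 0.0806]
tool_rot: [2.866, 1.283, 0.001]
ft_force: [-0.0, -0.8, 1.3]
gripper_width: 0.0938
finger_force: 0.0
```

servo_tool:
  increments: [0,0,0,0,0,0,0,0,0,0,0,0,0,0,0,0,0,0,0,0,0,0,0,0,0,0,0,0]
  claw: 0.04
  force: 25

```text
t: 14.4
eef_pos: [0.4659, -0.2213, 0.0796]
tool_rot: [2.868, 1.281, 0.001]
ft_force: [1.4, -1.4, 2.2]
gripper_width: 0.0602
finger_force: 25.0
```

```bash
python3 - <<'E'
from h import *
go((.4654,-.2209,.078),-42)
E
```

```text
t 14.4 pos [ 0.4659 -0.2213  0.0796] yyaw -41.86 tilt 0.05 w 0.0602 F [ 1.38 -1.37  2.18] T [-0.309 -0.099 -0.024] q [-0.514  0.389  1.756 -0.     0.996  0.216]
tool shift mm [-0.06 -0.69  1.6 ] twist 0.14415406331349345
```

servo_tool:
  increments: [0,0,0,0,0,0,0,0,0,0,0.0001,4,0,0,0.0001,5,0,0,0.0001,5,0,0,0.0001,5,0,0,0.0001,5,0,0,0,0]
  force: 45

```text
t: 15.2
eef_pos: [0.466, -0.2213, 0.0791]
tool_rot: [3.072, 0.655, 0.001]
ft_force: [1.6, -2.5, 3.0]
gripper_width: 0.0598
finger_force: 45.0
```

```bash
python3 - <<'E'
from h import *
go((.4654,-.2209,.078),-42)
E
```

```text
t 15.2 pos [ 0.466  -0.2213  0.0791] yyaw -65.94 tilt 0.05 w 0.0598 F [ 1.6  -2.46  3.04] T [-0.589 -0.315 -0.038] q [-0.514  0.39   1.757 -0.     0.994  0.636]
tool shift mm [-0.33 -0.62  1.09] twist -23.939073182910704
```

servo_tool:
  increments: [0,0,0.0001,3,0,0,0.0001,3]

```text
t: 15.4
eef_pos: [0.466, -0.2214, 0.079]
tool_rot: [3.101, 0.497, 0.001]
ft_force: [1.0, -2.6, 5.1]
gripper_width: 0.0601
finger_force: 45.0
```

```bash
python3 - <<'E'
from h import *
go((.4654,-.2209,.078),-42)
E
```

```text
t 15.4 pos [ 0.466  -0.2214  0.079 ] yyaw -71.8 tilt 0.06 w 0.0601 F [ 1.02 -2.6   5.13] T [-0.542 -0.306  0.148] q [-0.514  0.39   1.757 -0.     0.994  0.739]
tool shift mm [-0.41 -0.63  0.98] twist -29.797419216793912
```

servo_tool:
  increments: [0,0,0,2,0,0,0,0]

```text
t: 15.6
eef_pos: [0.466, -0.2214, 0.0789]
tool_rot: [3.109, 0.444, 0.001]
ft_force: [3.1, -3.8, 4.7]
gripper_width: 0.0601
finger_force: 45.0
```

```bash
python3 - <<'E'
from h import *
go((.4654,-.2209,.078),-42)
E
```

```text
t 15.6 pos [ 0.466  -0.2214  0.0789] yyaw -73.75 tilt 0.06 w 0.0601 F [ 3.07 -3.8   4.68] T [-0.656 -0.282  0.014] q [-0.514  0.39   1.757 -0.     0.994  0.773]
tool shift mm [-0.41 -0.61  0.93] twist -31.74953338758965
```

servo_tool:
  increments: [0,0,0,2,0,0,0.0001,2]

```text
t: 15.8
eef_pos: [0.466, -0.2214, 0.0788]
tool_rot: [3.123, 0.335, 0.001]
ft_force: [3.1, -3.8, 4.5]
gripper_width: 0.0604
finger_force: 45.0
```

```bash
cat > r.py <<'E'
from h import *
s=bot.get_state(); R=Ro.from_rotvec(s['tool_rot']).as_matrix()
print('yaw',np.degrees(np.arctan2(R[1,1],R[0,1])).round(2),'Tz',s['ft_torque'][2].round(3),'e6',s['joint_efforts'].round(3)[4:],'F',s['ft_force'].round(1),'z',s['eef_pos'][2].round(4))
E
python3 r.py
```

```text
yaw -77.75 Tz 0.135 e6 [ 0.896 -0.67 ] F [ 3.1 -3.8  4.5] z 0.0788
```

servo_tool:
  increments: [0,0,0,2,0,0,0.0001,2]

```text
t: 16.0
eef_pos: [0.466, -0.2214, 0.0787]
tool_rot: [3.133, 0.226, 0.001]
ft_force: [3.4, -2.5, 5.3]
gripper_width: 0.0599
finger_force: 45.0
```

```bash
python3 r.py
```

```text
yaw -81.76 Tz 0.04 e6 [ 0.887 -0.615] F [ 3.4 -2.5  5.3] z 0.0787
```

servo_tool:
  increments: [0,0,0,2]

```text
t: 16.1
eef_pos: [0.466, -0.2214, 0.0787]
tool_rot: [3.136, 0.171, 0.001]
ft_force: [3.5, -3.9, 4.8]
gripper_width: 0.06
finger_force: 45.0
```

```bash
python3 r.py
```

```text
yaw -83.75 Tz 0.187 e6 [ 0.973 -0.614] F [ 3.5 -3.9  4.8] z 0.0787
```

servo_tool:
  increments: [0,0,0,2,0,0,0,0]

```text
t: 16.3
eef_pos: [0.4659, -0.2213, 0.0787]
tool_rot: [3.139, 0.117, 0.001]
ft_force: [3.3, -3.8, 3.4]
gripper_width: 0.06
finger_force: 45.0
```

```bash
python3 r.py
```

```text
yaw -85.75 Tz 0.025 e6 [1.119 0.642] F [ 3.3 -3.8  3.4] z 0.0787
```

servo_tool:
  increments: [0,0,0.0001,2,0,0,0,0]

```text
t: 16.5
eef_pos: [0.4659, -0.2214, 0.0786]
tool_rot: [3.14, 0.062, 0.001]
ft_force: [2.1, -4.1, 5.6]
gripper_width: 0.0604
finger_force: 45.0
```

```bash
python3 r.py
```

```text
yaw -87.75 Tz 0.04 e6 [1.163 0.54 ] F [ 2.1 -4.1  5.6] z 0.0786
```

servo_tool:
  increments: [0,0,0,2,0,0,0,0]

```text
t: 16.7
eef_pos: [0.4659, -0.2214, 0.0786]
tool_rot: [3.141, 0.007, 0.001]
ft_force: [1.6, -4.6, 3.7]
gripper_width: 0.0604
finger_force: 45.0
```

```bash
python3 r.py
```

```text
yaw -89.75 Tz 0.017 e6 [1.223 0.521] F [ 1.6 -4.6  3.7] z 0.0786
```

servo_tool:
  increments: [0,0,0,2,0,0,0,0]

```text
t: 16.9
eef_pos: [0.4659, -0.2214, 0.0785]
tool_rot: [3.141, -0.048, 0.001]
ft_force: [3.8, -4.2, 3.7]
gripper_width: 0.0603
finger_force: 45.0
```

```bash
python3 r.py
```

```text
yaw -91.75 Tz 0.008 e6 [1.271 0.521] F [ 3.8 -4.2  3.7] z 0.0785
```

servo_tool:
  increments: [0,0,0.0001,2,0,0,0,0]

```text
t: 17.1
eef_pos: [0.4659, -0.2214, 0.0785]
tool_rot: [3.139, -0.103, 0.001]
ft_force: [3.2, -4.6, 4.0]
gripper_width: 0.0599
finger_force: 45.0
```

```bash
python3 r.py
```

```text
yaw -93.75 Tz 0.012 e6 [1.204 0.52 ] F [ 3.2 -4.6  4. ] z 0.0785
```

servo_tool:
  increments: [0,0,0,2,0,0,0,0]

```text
t: 17.3
eef_pos: [0.4659, -0.2214, 0.0784]
tool_rot: [3.137, -0.157, 0.001]
ft_force: [3.1, -4.8, 4.4]
gripper_width: 0.06
finger_force: 45.0
```

```bash
python3 r.py
```

```text
yaw -95.74 Tz 0.15 e6 [1.248 0.721] F [ 3.1 -4.8  4.4] z 0.0784
```

servo_tool:
  increments: [0,0,0,1.5,0,0,0,0]

```text
t: 17.5
eef_pos: [0.4659, -0.2214, 0.0784]
tool_rot: [3.135, -0.197, 0.001]
ft_force: [3.2, -5.1, 5.1]
gripper_width: 0.0599
finger_force: 45.0
```

```bash
python3 r.py
```

```text
yaw -97.19 Tz 0.559 e6 [1.275 0.904] F [ 3.2 -5.1  5.1] z 0.0784
```

servo_tool:
  increments: [0,0,0,1,0,0,0,0]

```text
t: 17.7
eef_pos: [0.4659, -0.2214, 0.0784]
tool_rot: [3.133, -0.223, 0.001]
ft_force: [2.7, -5.2, 4.5]
gripper_width: 0.0602
finger_force: 45.0
```

```bash
python3 r.py
```

```text
yaw -98.15 Tz 0.761 e6 [1.298 1.017] F [ 2.7 -5.2  4.5] z 0.0784
```

servo_tool:
  increments: [0,0,0,0,0,0,0,0]

```text
t: 17.9
eef_pos: [0.4659, -0.2214, 0.0785]
tool_rot: [3.133, -0.222, 0.001]
ft_force: [2.6, -5.2, 4.5]
gripper_width: 0.0599
finger_force: 45.0
```

```bash
python3 r.py
```

```text
yaw -98.12 Tz 0.701 e6 [1.298 0.744] F [ 2.6 -5.2  4.5] z 0.0785
```

servo_tool:
  increments: [0,0,0,0]

```text
t: 18.0
eef_pos: [0.4659, -0.2214, 0.0784]
tool_rot: [3.133, -0.222, 0.001]
ft_force: [3.5, -4.9, 3.6]
gripper_width: 0.0601
finger_force: 45.0
```

```bash
python3 r.py
```

```text
yaw -98.12 Tz 0.682 e6 [1.298 0.743] F [ 3.5 -4.9  3.6] z 0.0784
```

The torque holds at about 0.7 N m with the key loaded. I release the ring, go up and turn back over the tab, using the half-turned grasp.

servo_tool:
  increments: [0,0,0,0,0,0,0,0,0,0,0,0,0,0,0,0,0,0,0,0,0,0,-0.03,0,0,0,-0.04,0,0,0,-0.04,0,0,0,0,0]
  claw: 0.094

```text
t: 18.9
eef_pos: [0.4673, -0.222, 0.1933]
tool_rot: [3.13, -0.228, 0.012]
ft_force: [-0.6, -0.6, 0.6]
gripper_width: 0.0944
finger_force: 0.0
```

```bash
python3 - <<'E'
from h import *
go((.4288,-.2307,.188),-75)
C=np.load('top0.npy'); P=C.reshape(-1,3)
m=(P[:,0]>.30)&(P[:,0]<.365)&(P[:,1]<-.095)&(P[:,1]>-.25); print('free',m.sum(),P[m,2].min(),P[m,2].max())
im,d=snap('scene');C=cloud('scene',d);P=C.reshape(-1,3)
t=P[(abs(P[:,0]-.43)<.03)&(abs(P[:,1]+.23)<.03)&(P[:,2]>.1)&(P[:,2]<.118)]
print('tab scene',len(t),t.mean(0),cv2.minAreaRect((t[:,:2]*1000).astype(np.float32)))
v,u=250,411; cv2.imwrite('pics/c3.png',cv2.resize(im[v-60:v+60,u-60:u+60],(480,480),interpolation=cv2.INTER_CUBIC))
E
```

```text
t 18.9 pos [ 0.4673 -0.222   0.1933] yyaw -98.34 tilt 0.47 w 0.0944 F [-0.64 -0.64  0.63] T [-0.024  0.159  0.001] q [-0.514  0.246  1.652  0.     1.235  1.202]
tool shift mm [-36.87  14.2    5.07] twist -23.3439926926647
free 1809 -0.0058584591559628285 0.0036317379488371147
tab scene 59 [ 0.42616453 -0.23164191  0.10885434] ((427.95062255859375, -231.3037109375), (23.487852096557617, 9.420605659484863), 13.41797924041748)
```

View pics/c3.png

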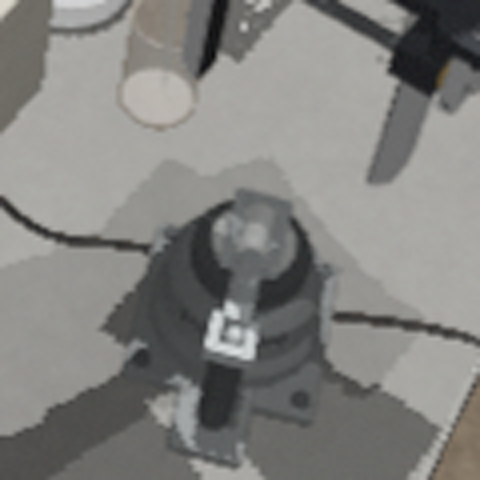

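The key is still fitted: the tail is over the pin at about crop (232,335) and the head is over the barrel. I move to the tab.

servo_tool:
  increments: [-0.0185,0.0071,0,0,-0.0184,0.0071,0,0,0,0,0,-7.5,0,0,0,-7.5,0,0,0,-7.3,0,0,0,0,0,0,0,0]
  claw: 0.04

```text
t: 19.65
eef_pos: [0.4269, -0.2296, 0.1873]
tool_rot: [-3.118, -0.375, 0.002]
ft_force: [0.3, 0.3, 0.1]
gripper_width: 0.0422
finger_force: 0.0
```

```bash
python3 - <<'E'
from h import *
go((.429,-.2305,.108),-76)
E
```

```text
t 19.65 pos [ 0.4269 -0.2296  0.1873] yyaw -76.27 tilt 0.08 w 0.0422 F [0.33 0.32 0.1 ] T [-0.037  0.143  0.023] q [-0.569  0.186  1.74   0.     1.217  0.762]
tool shift mm [ 1.95  1.45 79.34] twist -0.27093395561365696
```

servo_tool:
  increments: [0.002,0.0014,0.03,0,0,0,0.03,0,0,0,0.015,0,0,0,0.004,0,0,0,0,0,0,0,0,0]

```text
t: 20.25
eef_pos: [0.4298, -0.2309, 0.1101]
tool_rot: [3.118, 0.38, 0.001]
ft_force: [0.3, -0.1, 0.5]
gripper_width: 0.04
finger_force: 0.0
```

servo_tool:
  increments: [0,0,0,0,0,0,0,0,0,0,0,0,0,0,0,0,0,0,0,0,0,0,0,0,0,0,0,0,0,0,0,0]
  claw: 0.0
  force: 20

```text
t: 21.05
eef_pos: [0.4294, -0.2307, 0.1094]
tool_rot: [3.118, 0.381, 0.0]
ft_force: [-1.7, 1.1, 4.5]
gripper_width: 0.0099
finger_force: 20.0
```

```bash
python3 - <<'E'
from h import *
go((.429,-.2305,.188),-76)
E
```

```text
t 21.05 pos [ 0.4294 -0.2307  0.1094] yyaw -76.06 tilt 0.0 w 0.0099 F [-1.65  1.06  4.51] T [0.171 0.392 0.038] q [-0.568  0.289  1.813 -0.     1.04   0.759]
tool shift mm [ -0.37  -0.28 -78.61] twist -0.055996748577342714
```

servo_tool:
  increments: [0,0,-0.002,0,0,0,-0.002,0,0,0,-0.003,0,0,0,-0.003,0]
  force: 35

```text
t: 21.45
eef_pos: [0.4294, -0.2306, 0.1194]
tool_rot: [-3.118, -0.381, 0.0]
ft_force: [-0.2, 0.9, -1.1]
gripper_width: 0.0096
finger_force: 35.0
```

servo_tool:
  increments: [0,0,-0.003,0,0,0,-0.005,0,0,0,-0.005,0,0,0,-0.01,0,0,0,-0.03,0,0,0,0,0]

```text
t: 22.05
eef_pos: [0.4306, -0.2314, 0.1761]
tool_rot: [3.115, 0.381, 0.007]
ft_force: [-0.1, -0.7, -1.4]
gripper_width: 0.0099
finger_force: 35.0
```

```bash
python3 - <<'E'
from h import *
go((.335,-.17,.168),0)
E
```

```text
t 22.05 pos [ 0.4306 -0.2314  0.1761] yyaw -76.06 tilt 0.33 w 0.0099 F [-0.06 -0.69 -1.45] T [-0.05   0.105  0.001] q [-0.568  0.203  1.747  0.     1.185  0.759]
tool shift mm [-78.05 -82.72   7.42] twist -76.055434446265
```

servo_tool:
  increments: [-0.026,-0.0276,0,0,-0.026,-0.0276,0,0,-0.026,-0.0275,0,0,0,0,0,0]

```text
t: 22.45
eef_pos: [0.3312, -0.1675, 0.1721]
tool_rot: [-3.118, -0.382, 0.001]
ft_force: [0.1, -0.3, -1.6]
gripper_width: 0.0096
finger_force: 35.0
```

servo_tool:
  increments: [0,0,0,-8.5,0,0,0,-8.5,0,0,0,-8.5,0,0,0,-8.5,0,0,0,-8.5,0,0,0,-8.5,0,0,0,-8.5,0,0,0,-8.5,0,0,0,-8,0,0,0,0]

```text
t: 23.45
eef_pos: [0.334, -0.1694, 0.1723]
tool_rot: [2.22, 2.223, 0.0]
ft_force: [-0.2, -0.3, -1.4]
gripper_width: 0.0093
finger_force: 35.0
```

```bash
python3 - <<'E'
from h import *
go((.335,-.17,.0284),0)
E
```

```text
t 23.45 pos [ 0.334  -0.1694  0.1723] yyaw 0.07 tilt 0.01 w 0.0093 F [-0.25 -0.32 -1.42] T [-0.037  0.006  0.026] q [-0.567 -0.05   2.031  0.     1.16  -0.568]
tool shift mm [ -0.61   0.97 143.86] twist 0.07122635335858263
```

servo_tool:
  increments: [0,0,0.04,0,0,0,0.04,0,0,0,0.04,0,0,0,0.015,0,0,0,0.005,0,0,0,0.003,0,0,0,0.001,0,0,0,0,0,0,0,0,0]

```text
t: 24.35
eef_pos: [0.3342, -0.1694, 0.0289]
tool_rot: [2.222, 2.219, 0.001]
ft_force: [1.2, 0.6, -1.2]
gripper_width: 0.0094
finger_force: 35.0
```

```bash
python3 - <<'E'
from h import *
go((.335,-.17,.0274),0)
E
```

```text
t 24.35 pos [ 0.3342 -0.1694  0.0289] yyaw -0.08 tilt 0.09 w 0.0094 F [ 1.19  0.58 -1.22] T [-0.101  0.062 -0.066] q [-0.567  0.216  2.157  0.     0.767 -0.566]
tool shift mm [-0.55  0.79  1.54] twist -0.08008225446204165
```

servo_tool:
  increments: [0,0,0.001,0,0,0,0.0008,0,0,0,0,0]

```text
t: 24.65
eef_pos: [0.3341, -0.1694, 0.0274]
tool_rot: [2.222, 2.22, 0.0]
ft_force: [-5.2, 3.4, 19.0]
gripper_width: 0.0101
finger_force: 35.0
```

servo_tool:
  increments: [0,0,0,0,0,0,0,0,0,0,0,0,0,0,0,0,0,0,-0.03,0,0,0,-0.05,0,0,0,-0.05,0,0,0,-0.05,0,0,0,0,0]
  claw: 0.035

```text
t: 25.55
eef_pos: [0.3355, -0.1703, 0.2121]
tool_rot: [2.216, 2.214, 0.003]
ft_force: [0.4, 0.0, 0.2]
gripper_width: 0.0349
finger_force: 0.0
```

```bash
python3 - <<'E'
from h import *
go()
im,d=snap('scene');C=cloud('scene',d)
P=C.reshape(-1,3); k=P[(abs(P[:,0]-.335)<.03)&(P[:,1]>-.23)&(P[:,1]<-.09)&(P[:,2]>.005)&(P[:,2]<.05)]
print(len(k),np.percentile(k[:,2],[5,50,95,100]),cv2.minAreaRect((k[:,:2]*1000).astype(np.float32))); t=k[k[:,2]>.02];print('tab',t.mean(0),len(t))
cv2.imwrite('pics/c4.png',cv2.resize(im[190:370,290:490],(800,600)))
E
```

```text
t 25.55 pos [ 0.3355 -0.1703  0.2121] yyaw -0.06 tilt 0.56 w 0.0349 F [0.4  0.03 0.24] T [-0.111  0.037 -0.006] q [-0.567 -0.099  1.978  0.     1.253 -0.566]
tool shift mm [0. 0. 0.] twist None
456 [0.0061415  0.00994823 0.02789742 0.03139229] ((333.46746826171875, -160.82583618164062), (103.47843933105469, 31.222028732299805), 89.14649963378906)
tab [ 0.33223655 -0.17057568  0.02667824] 66
```

View pics/c4.png

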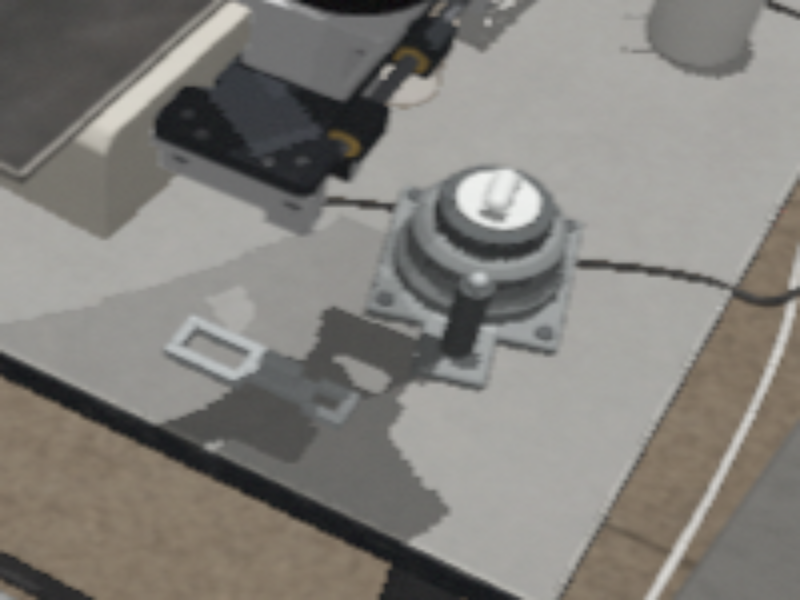

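The key lies flat on the bench at about crop (260,370), tab up and clear of the unit. The barrel and ring look as they should, and the gripper is clear.

```bash
python3 -c "
from rig import bot
print(bot.job_done())"
```

```text
the job is handed in; nothing more can be done
None
```

I fitted the key, nipped the ring up to about 0.7 N m at the wrist with the key holding the barrel, laid the key flat on the bench clear of the unit, and handed the job in; no verdict came back.

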